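# Refit the charger's selector knob and set it to the green mark

### The arm

A 6-joint arm with a two-finger parallel gripper is mounted at the origin on a cart in front of the work surface, level with it; the furniture and walls round the work are solid. World frame = base frame: x ahead of the robot, y to its left, z up, the work surface at z = 0. Lengths are in m, angles in rad, forces in N, time in s.
With the tool pointing down it reaches from about 0.35 to 0.925 m from the base axis. Payload 6.4 kg.
Tool frame: the origin (TCP) lies midway between the tips of the shut fingers; the grasp point (between the pads) lies 19 mm behind it; z points along the fingers, y is the line along which they close (so a half turn about z gives the same grasp; the last joint's range is limited). The gripper opens to 94 mm and grips with 3 to 60 N. Pads are 16 mm wide; open, the fingers measure 119 mm over their backs; the gripper's body (75 mm by 177 mm) begins 78 mm behind the grasp point.
Start: joints at [0.959, 0.245, 1.558, -0, 1.339, -0.174], TCP at [0.276, 0.589, 0.205] pointing down, gripper open.
Joint ranges: [-3.13, 3.13], [-1.02, 2.26], [0.13, 2.54], [-0.95, 4.09], [0.21, 2.88], [-2.74, 2.74]. Speed limits (rad/s): [2.57, 2.57, 3.14, 3.14, 3.14, 3.14].

### API

Orientations are given as [roll, pitch, yaw] about the fixed x, y, z axes, in that order (R = Rz(yaw) Ry(pitch) Rx(roll)).
In Python, from station import * gives the robot as it stands.
- The arm moves only by the tool carry_out, never from a script. Its argument "plan" is a list of rows, each a list of 4 numbers: the shift along the tool's x, y, z in cm, then the turn about the tool's z in rad. In form: [[dx, dy, dz, yaw], ...]. A call has 1 to 10 rows; each row shifts and turns the commanded pose from where the row before left it, along the tool's axes as they then stand; what a row does not reach is not made up. A row lasts 1/8 s, in which the tool goes at most 62.5 mm and 10.7 degrees, less where a joint would pass 70% of its speed; a pose out of reach is approached as far as the arm can. A call with a gripper value outside its range is refused whole. "hand" is the closure, from -1 (fully open) to 1 (shut), set as the call begins (left out, the last holds). The fingers move at their own pace and stop on an object; the grip force is fixed at half the most. Time passes only in rows, so rows that do not move let the fingers close. It gives the time, the measured TCP pose, the force, the opening and the grip force at its end, in the units of the state.
- observe(): the state, without advancing time (a new reading comes with each control period).
- capture(name): name is "scene" or "top" or "wrist"; returns (picture, depth): 480x640x3 uint8, red, green, blue; 480x640 float32, m along the optical axis (not along the pixel's ray), 0 where there is no reading.
- camera_params(name): a dict with "fx", "fy", "cx", "cy" (pixels), "k1" (the pictures are not rectified: a ray, as slopes to the right and down, at radius r is drawn at 1 + k1 r^2 times it, then the intrinsics apply), "eye" and "orientation" of the camera in the world. Camera axes: x right, y down, z forward; pixel columns grow to the right and rows downward; lengths in m; the calibration is good to about 2 mm. A picture is of the moment at which its call begins: read the wrist's pose just before it. camera_params takes no time and is no camera call; for the wrist camera it gives the pose at the moment of the call.
- close_job(): hands the job in; it is judged then, once.
The state is a dict: "t": time; "qpos": joint angles; "joint_velocities": joint speeds; "tau": joint torques, N m; "position": TCP position; "ee_rot": TCP orientation; "contact_force": force on the tool from outside, world axes, zero at the start; "ft_torque": the same for the moment, N m; "grip_width": opening from 0.0 (shut) to 1.0 (fully open); "finger_force": force on a finger pad.
Only numpy, scipy, OpenCV 4.12 (cv2) and the standard library are available. Lean on these libraries where they do the work, as an engineer would, in place of code of your own. Each camera call takes 0.05 s, during which the arm holds its last target. There are 200 camera calls.

### The job

The knob has come off the blue charger's rate selector: of the three yellow knobs, take the one whose keyway is on the same side of the bore as its black pointer line, fit it fully home over the keyed spindle as the selector stands, and let go of it. Then take a fresh grip on the knob and turn the selector until it rests in the click with the green mark, and let go. Leave the other two knobs and the tools lying where they are.

Things in the scene. Friction and masses are not known exactly. Their poses are not given: they have to be found in the camera images.
- knob_true_mid (a point): The right knob: yellow, 70 g, 32 mm high, lying flat, keyway on the side of the black pointer line. Point on the bore's axis, 16 mm above the underside; z up, x along the pointer and keyway. Middle block 40 x 40 mm with flat sides at y = +-20 mm to pinch; nose to x = 40, tail (32 wide) to x = -34 mm. Through bore 20 mm across; keyway 9 mm wide, 16 mm out from the axis. The knobs swap places.
- knob_quarter_mid (a point): A wrong knob, alike but with its keyway a quarter turn from the pointer line (at its +y side). Same point and axes. To be left lying.
- knob_half_mid (a point): A wrong knob, alike but with its keyway opposite the pointer line (at its -x side). Same point and axes. To be left lying.
- spindle (a point): Point on the upright spindle's axis, on the dark flange where the knob sits; 73 mm above the bench. x along the red key, z up; turns with it. Spindle 17 mm thick, 20 mm high from here, coned over the top 5; key 6 mm wide, 14 mm out from the axis, 17 mm up: 1.5 mm play all round the knob. Fully home, the right knob's point is 16 mm above this one, its x along the key.
- selector (a joint): Spindle angle, rad, growing clockwise seen from above. Clicks every 0.524 rad (30 degrees): 0 (key to the charger's left), 0.524, 1.047, 1.571 (key to its far side), 2.094, 2.618 (the green mark), 3.142; stops just beyond the first and last. Starts in one of the first three. A sprung ball (about 0.1 N m) draws it into the nearest click when let go.
- charger: Blue charger, 200 x 160 x 70 mm (x, y, z), fixed to the bench; origin under its middle, x to its far side, y to its left, z up. The spindle stands 30 mm nearer than its middle. Nothing stands above its top face but the spindle and two 25 mm binding posts at the far corners, 12 cm from the spindle.
- green_mark (a point): Middle of the 13 x 11 mm green mark on the charger's dial, 55 mm from the spindle's axis, on the top face; the other six click positions have thin white marks.
- hammer: Hammer with a wooden handle, 104 x 287 mm, lying by; a bystander.
- screwdriver: Screwdriver with a red handle, 210 mm long; a bystander.
- hex_key: Hex key, 114 x 42 mm, lying flat; a bystander.

How it is judged:
By the outcome, as a careful person would: the job done as asked, in the order asked, and still so for the second after the job is handed in, with the robot touching nothing.
It also fails if it takes over 72 s, if anything falls off the work surface, if the arm or the gripper's body presses on something with over 40 N, if the wrist force passes 120 N, or if a joint passes its speed limit or range.

## Working session

There is one attempt and no reset: what is moved stays moved. The work goes in short steps, Python scripts to look and compute and a tool call to move; the robot and the scene stay as the last step left them, time stands still between calls to the robot, and variables do not carry over. Pictures are saved under pics/ and viewed, at most 10 in all, crops included, and the job is handed in when it is done.

Besides the shell and the picture viewer there is one more tool, called as name(argument=value, ...) on one line, values as JSON. carry_out: Moves the arm, as the interface text tells. Its arguments: {"type":"object","properties":{"plan":{"type":"array"},"hand":{"type":"number"}},"required":["plan"]}

```bash
mkdir -p pics; cat > h.py <<'E'
from station import *
import numpy as np, cv2
from scipy.spatial.transform import Rotation as R
def P(name):
    p=camera_params(name); o=np.array(p["orientation"])
    if o.size==9: M=o.reshape(3,3)
    elif o.size==4: raise Exception(o)
    else: M=R.from_euler('xyz',o).as_matrix()
    return p,M
def cast(name,uv,z,pm=None):
    p,M=pm or P(name)
    K=np.array([[p["fx"],0,p["cx"]],[0,p["fy"],p["cy"]],[0,0,1.]])
    s=cv2.undistortPoints(np.array(uv,float).reshape(-1,1,2),K,np.array([p["k1"],0,0,0.])).reshape(-1,2)
    d=np.c_[s,np.ones(len(s))]@M.T; e=np.array(p["eye"])
    return e+d*((z-e[2])/d[:,2])[:,None]
def save(n,im): cv2.imwrite(f"pics/{n}.png",im[:,:,::-1])
E
python3 - <<'E'
from h import *
for n in("top","scene","wrist"):
    print(n,camera_params(n))
s=observe();print(s)
im,d=capture("top");save("top",im);np.save("top.npy",im);np.save("topd.npy",d)
E
```

```text
top {'fx': 589.8433832794259, 'fy': 589.8433832794259, 'cx': 320.7908866824305, 'cy': 244.96664052374268, 'k1': -0.11140205333942589, 'eye': array([0.29502377, 0.24137915, 1.23140952]), 'orientation': array([-2.96128909, -0.01239734, -1.54181956])}
scene {'fx': 611.7359875185807, 'fy': 611.7359875185807, 'cx': 314.64243050859847, 'cy': 230.3942085521723, 'k1': -0.20353709933589864, 'eye': array([-0.54137285,  0.84942648,  0.82042395]), 'orientation': array([-2.11665167,  0.00324613, -2.11273227])}
wrist {'fx': 399.2967194804842, 'fy': 399.2967194804842, 'cx': 317.3378383857564, 'cy': 237.20224949344666, 'k1': -0.062558693591677, 'eye': array([0.21264852, 0.6174913 , 0.38326919]), 'orientation': array([2.90357606e+00, 1.62276641e-03, 1.13289566e+00])}
{'t': 0.0, 'qpos': array([ 9.58921612e-01,  2.45798070e-01,  1.55894243e+00, -2.16404291e-05,
        1.33866899e+00, -1.74087529e-01]), 'joint_velocities': array([ 0.00025358,  0.00159091, -0.0012296 , -0.00092512,  0.00179244,
       -0.00168647]), 'tau': array([-5.19931091e-04, -4.15836239e+01, -3.14603949e+01,  6.85175811e-02,
        3.31858476e-02, -9.67833353e-05]), 'position': array([0.27522222, 0.58823411, 0.20439406]), 'ee_rot': array([-3.13979963e+00, -2.93961131e-04,  2.70381020e+00]), 'contact_force': array([ 0.16852485,  0.1117046 , -0.7273626 ]), 'ft_torque': array([0.03377136, 0.0036373 , 0.01993911]), 'finger_force': 0.0, 'grip_width': 1.0019837696507008}
```

View pics/top.png

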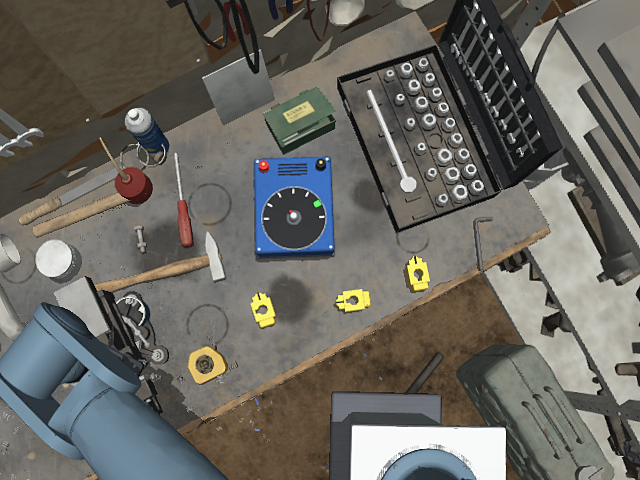

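The top view shows the knobs near (262,310), (352,300) and (418,274). The charger's spindle is near (293,215) and the green mark near (317,204). I'll enlarge the knobs and the dial.

```bash
python3 - <<'E'
from h import *
im=np.load("top.npy")
f=lambda u,v,r:cv2.resize(im[v-r:v+r,u-r:u+r],(400,300) if 0 else (300,300),interpolation=cv2.INTER_CUBIC)
save("crops",np.vstack([np.hstack([f(262,310,22),f(352,300,22)]),np.hstack([f(418,274,22),f(293,215,22)])]))
for n,uv in dict(A=(262,310),B=(352,300),C=(418,274)).items(): print(n,cast("top",[uv],.032))
print("sp",cast("top",[(293,215)],.09),"green",cast("top",[(317.5,204)],.07))
hsv=cv2.cvtColor(im,cv2.COLOR_RGB2HSV)
m=cv2.inRange(hsv,(22,150,120),(34,255,255))
k,l,st,c=cv2.connectedComponentsWithStats(m)
for i in range(1,k):
    if st[i,4]>100: print(st[i],c[i],cast("top",[c[i]],.032))
m=cv2.inRange(hsv,(50,120,120),(75,255,255));k,l,st,c=cv2.connectedComponentsWithStats(m)
for i in range(1,k):
    if st[i,4]>20: print('g',st[i],c[i],cast("top",[c[i]],.07))
m=cv2.inRange(hsv,(105,120,80),(120,255,255))
r=cv2.minAreaRect(np.argwhere(m[140:265,240:345])[:,::-1].astype(np.float32)+np.float32([240,140]));print(cast("top",cv2.boxPoints(r),.07))
E
```

```text
A [[0.37622905 0.34819046 0.032     ]]
B [[0.40212569 0.16601983 0.032     ]]
C [[0.45950474 0.03094577 0.032     ]]
sp [[0.56214995 0.29016849 0.09      ]] green [[0.59128938 0.24223924 0.07      ]]
[256 298  19  30 105] [267.07619048 318.55238095] [[0.35927588 0.33714601 0.032     ]]
g [313 200   9   7  41] [316.97560976 203.26829268] [[0.59278451 0.24334854 0.07      ]]
[[0.68343739 0.38066971 0.07      ]
 [0.69467402 0.21792815 0.07      ]
 [0.4966097  0.20607676 0.07      ]
 [0.48596732 0.36368258 0.07      ]]
```

View pics/crops.png

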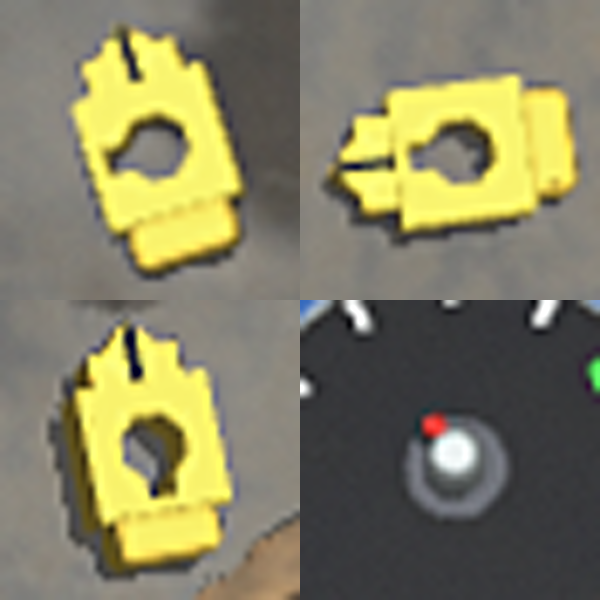

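The knob at (352,300) in the top view is the right one, because its keyway is on the pointer side. The red key points to the far left, which is about click 1.047. I'm moving above that knob.

carry_out(plan=[[-3.7,-4.1,0.6,0],[-3.7,-4.1,0.6,0],[-3.7,-4.1,0.6,0],[-3.7,-4.1,0.6,0],[-3.7,-4.1,0.6,0],[-3.7,-4.1,0.6,0],[-3.7,-4.1,0.6,0],[-3.6,-4.1,0.6,0],[0,0,0,0.17],[0,0,0,0.17]], hand=-1)

```text
t: 1.3
position: [0.4035, 0.1656, 0.1569]
ee_rot: [-3.141, -0.001, 2.356]
contact_force: [-1.0, -0.7, 0.6]
grip_width: 0.999
finger_force: 0.0
```

carry_out(plan=[[0,0,0,0.17],[0,0,0,0.17],[0,0,0,0.17],[0,0,0,0.17],[0,0,0,0],[0,0,0,0]])

```text
t: 2.05
position: [0.4035, 0.1665, 0.1572]
ee_rot: [-3.141, 0.0, 1.686]
contact_force: [-0.1, 0.3, 0.2]
grip_width: 0.999
finger_force: 0.0
```

```bash
python3 - <<'E'
from h import *
s=observe();print(s["t"],s["position"],s["ee_rot"])
pm=P("wrist");im,d=capture("wrist");save("w1",im);np.save("w1.npy",im);
import pickle;pickle.dump(pm,open("w1.pkl","wb"))
E
```

```text
2.05 [0.40347002 0.16652904 0.15720464] [-3.14107493e+00  5.46245158e-05  1.68619873e+00]
```

View pics/w1.png

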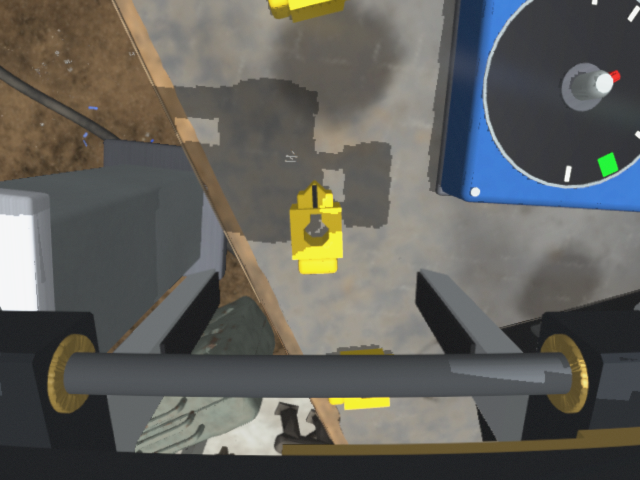

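The wrist view shows the right knob at about (316,230), with the pointer and keyway up in the image. The spindle with its red key is near (600,83). I'll measure both.

```bash
python3 - <<'E'
from h import *
import pickle
im=np.load("w1.npy");pm=pickle.load(open("w1.pkl","rb"));hsv=cv2.cvtColor(im,cv2.COLOR_RGB2HSV)
m=cv2.inRange(hsv,(22,120,60),(34,255,255));sub=m.copy();sub[:170]=0;sub[285:]=0;sub[:,:270]=0;sub[:,360:]=0
v=hsv[...,2][sub>0];print(np.percentile(v,[5,25,50,75,95]))
c=max(cv2.findContours(sub,0,2)[0],key=cv2.contourArea)[:,0,:]
# block edges left/right per row, on top face height
L=[];Rr=[]
for r in range(214,252,2):
    x=np.where(sub[r]>0)[0];L.append((x.min(),r));Rr.append((x.max()+1,r))
for n,q in(("L",L),("R",Rr)):
    w=cast("wrist",q,.032,pm)[:,:2];f=cv2.fitLine(w.astype(np.float32),2,0,.01,.01).ravel();print(n,f[2:],np.degrees(np.arctan2(f[1],f[0])),w[[0,-1]])
print(c.min(0),c.max(0),"tip",cast("wrist",[c[c[:,1].argmin()]],.032,pm))
dark=(hsv[...,2]<70).astype(np.uint8)
# pointer line
ys,xs=np.where((dark[178:212,300:332]>0));print(len(xs)); w=cast("wrist",np.c_[xs+300,ys+178],.032,pm)[:,:2];f=cv2.fitLine(w.astype(np.float32),2,0,.01,.01).ravel();print("ptr",f,np.degrees(np.arctan2(f[1],f[0])))
h=cv2.findContours(((sub==0)*255).astype(np.uint8)[210:250,294:340],0,2)[0]
for q in h:
    if cv2.contourArea(q)>100: b=cv2.boundingRect(q);print("hole",b[0]+294,b[1]+210,b[2:])
for nm,lo,hi,z in(("red",(0,150,120),(8,255,255),.09),("green",(50,120,100),(75,255,255),.07)):
    mm=cv2.inRange(hsv,lo,hi);mm[:40]=0;mm[:,:500]=0;ys,xs=np.where(mm>0);print(nm,len(xs),xs.mean(),ys.mean(),cast("wrist",[(xs.mean(),ys.mean())],z,pm))
mm=cv2.inRange(hsv,(0,0,190),(180,40,255));k,l,st,cc=cv2.connectedComponentsWithStats(mm)
for i in range(1,k):
    if cc[i][0]>480 and st[i,4]>25: print(st[i],cc[i],cast("wrist",[cc[i]],.093,pm),cast("wrist",[cc[i]],.07,pm))
E
```

```text
[124. 193. 197. 246. 246.]
L [0.38185033 0.1627103 ] -80.89991 [[0.37989351 0.17691639]
 [0.3843241  0.1483665 ]]
R [0.42188984 0.1673561 ] -80.827644 [[0.41983004 0.18154755]
 [0.4243511  0.15301316]]
[289 180] [342 273] tip [[0.395366   0.20506333 0.032     ]]
73
ptr [ 0.15365411 -0.98812467  0.3970363   0.19225922] -81.16125
hole 305 214 (23, 23)
red 80 615.2125 75.225 [[0.56867875 0.29585013 0.09      ]]
green 353 607.5127478753541 164.11614730878188 [[0.59232796 0.2438326  0.07      ]]
[484   0 156 188 646] [525.3869969  118.31424149] [[0.51635472 0.26263578 0.093     ]] [[0.52785372 0.26529879 0.07      ]]
[628   6  12  15  77] [633.45454545  13.03896104] [[0.56975852 0.33132953 0.093     ]] [[0.58631073 0.34049251 0.07      ]]
[596  73  17  20 263] [603.96958175  82.82509506] [[0.56048117 0.28972725 0.093     ]] [[0.57615553 0.29495373 0.07      ]]
[565 166   6  16  68] [567.41176471 173.26470588] [[0.55047008 0.23406542 0.093     ]] [[0.56519717 0.23402503 0.07      ]]
```

The measurements agree with the given sizes:

| Item | Value | Check |
|---|---|---|
| Knob position | (0.4017, 0.1656) | block 40.3 mm wide |
| Knob yaw | 1.728 | – |
| Spindle position | (0.5605, 0.290) | – |
| Green mark radius | 56 mm | given as 55 mm |
| Key angle | about 35° | click 1.047 |

Next is the grasp.

carry_out(plan=[[-0.07,-0.19,3,-0.042],[0,0,3,0],[0,0,3,0],[0,0,3,0],[0,0,2,0],[0,0,1,0],[0,0,0,0],[0,0,0,0]])

```text
t: 3.1
position: [0.4027, 0.1658, 0.0083]
ee_rot: [3.14, 0.0, 1.726]
contact_force: [-0.0, -0.5, 0.4]
grip_width: 1.001
finger_force: 0.0
```

carry_out(plan=[[0,0,0,0],[0,0,0,0],[0,0,0,0],[0,0,0,0],[0,0,0,0],[0,0,0,0],[0,0,0,0],[0,0,0,0]], hand=1)

```text
t: 4.1
position: [0.4019, 0.1657, 0.0074]
ee_rot: [3.142, 0.0, 1.726]
contact_force: [0.1, 0.8, -0.3]
grip_width: 0.422
finger_force: 30.0
```

Gripped: opening 39.7 mm at 30 N. Now I lift and move near the spindle, keeping it in the wrist camera's view.

carry_out(plan=[[0,0,-3,0],[0,0,-4,0],[0,0,-4,0],[0,0,-4,0],[1.75,2.93,0,0],[1.75,2.93,0,0],[1.75,2.93,0,0],[1.75,2.93,0,0],[0,0,0,0.161],[0,0,0,0.161]])

```text
t: 5.35
position: [0.5067, 0.2531, 0.1567]
ee_rot: [-3.14, 0.001, 1.399]
contact_force: [0.6, -0.0, -1.2]
grip_width: 0.424
finger_force: 30.0
```

carry_out(plan=[[0,0,0,0.161],[0,0,0,0.161],[0,0,0,0.161],[0,0,0,0.161],[0,0,0,0.16],[0,0,0,0],[0,0,0,0]])

```text
t: 6.22
position: [0.5067, 0.2529, 0.1572]
ee_rot: [-3.141, 0.0, 0.602]
contact_force: [0.0, -0.1, -1.3]
grip_width: 0.422
finger_force: 30.0
```

```bash
python3 - <<'E'
from h import *
s=observe();print(s["t"],s["position"],s["ee_rot"],s["grip_width"])
pm=P("wrist");im,d=capture("wrist");save("w2",im);np.save("w2.npy",im);
import pickle;pickle.dump((pm,s),open("w2.pkl","wb"))
E
```

```text
6.225 [0.50668027 0.25289762 0.15720608] [-3.14142411e+00  4.92921828e-04  6.02085744e-01] 0.4224184273573688
```

View pics/w2.png

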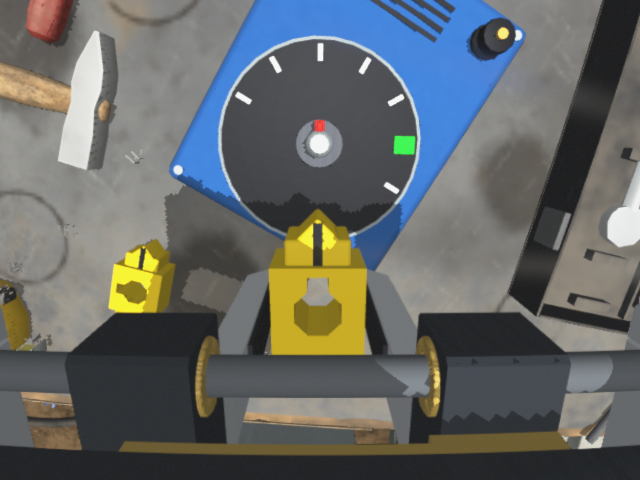

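The wrist view shows the held knob with its tip at (318,212). The spindle is at (319,143) and the key at (319,126), almost aligned already. I'll compute the offset in the tool frame.

```bash
python3 - <<'E'
from h import *
import pickle
im=np.load("w2.npy");pm,s=pickle.load(open("w2.pkl","rb"));hsv=cv2.cvtColor(im,cv2.COLOR_RGB2HSV)
T=R.from_euler('xyz',s["ee_rot"]).as_matrix();t=np.array(s["position"])
tool=lambda q,z:(cast("wrist",q,z,pm)-t)@T*1000
def cen(m):
    k,l,st,c=cv2.connectedComponentsWithStats(m);i=1+st[1:,4].argmax();return c[i],st[i]
W=np.zeros(im.shape[:2],np.uint8);W[100:185,280:360]=255
wh=cv2.inRange(hsv,(0,0,180),(180,50,255))&W;c,st=cen(wh);print("spindle top",c,st,tool([c],.093))
rd=cv2.inRange(hsv,(0,150,100),(8,255,255))&W;r,st=cen(rd);print("red",r,st,tool([r],.09))
fl=((hsv[...,2]>85)&(W>0)).astype(np.uint8)*255;c2=max(cv2.findContours(fl,0,2)[0],key=cv2.contourArea)
(x,y),rad=cv2.minEnclosingCircle(c2);print("flange",x,y,rad,tool([(x,y),(x+rad,y)],.073))
g,st=cen(cv2.inRange(hsv,(50,120,100),(75,255,255)));print("green",g,tool([g],.07))
y_=cv2.inRange(hsv,(20,120,50),(36,255,255));
for row in (275,300,325,345):
    x=np.where(y_[row,250:390]>0)[0]+250;print(row,tool([(x.min(),row),(x.max()+1,row)],.1816)[:,:2].ravel())
# pointer/keyway lateral
for row in (228,238,248,285,295):
    d=np.where(y_[row,290:350]==0)[0]+290;d=d[(d>305)&(d<335)];print(row,d.min() if len(d) else 0,d.max() if len(d) else 0, tool([(d.mean()+.5,row)],.1816)[:,:2] if len(d) else 0)
E
```

```text
spindle top [319.33136095 142.84319527] [310 132  20  22 338] [[66.11383037  0.51726489 64.17340833]]
red [319.24752475 125.04950495] [315 120  10  12 101] [[76.50130852  0.47057559 67.16829639]]
flange 318.7088928222656 142.5755615234375 24.9910888671875 [[66.15473011  0.1989445  84.17344454]
 [66.1687409  16.27719653 84.1707278 ]]
green [404.0575 144.92  ] [[64.81060632 55.94882579 87.16471141]]
275 [ 14.09918182 -20.34537016  14.10510823  19.66614091]
300 [  3.14202106 -20.68251527   3.1501472   20.00896175]
325 [ -8.21269414 -20.61867317  -8.20243206  19.95141997]
345 [-17.60993012 -20.48788884 -17.59618069  19.39648974]
228 313 321 [[33.73993577 -0.54082073]]
238 313 321 [[29.66135632 -0.54106014]]
248 314 321 [[25.53245031 -0.34085385]]
285 307 327 [[ 9.78491945 -0.54215681]]
295 306 331 [[5.392327   0.07769745]]
```

```bash
python3 - <<'E'
from h import *
im=np.load("w2.npy");save("w2c",cv2.resize(im[200:360,250:390],(700,800)[:0] or (525,600),interpolation=cv2.INTER_CUBIC))
E
```

```text
(no output)
```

View pics/w2c.png

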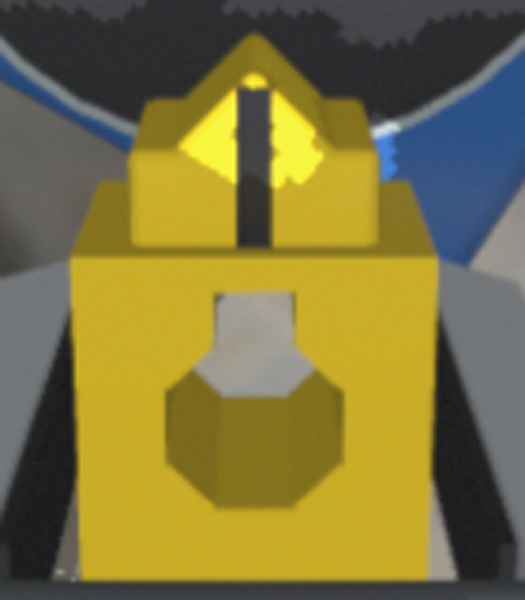

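From the bore, keyway and block edges, the knob's axis lies at x = -3.05 mm in the tool frame. The offset to the spindle is therefore dx 69.2 mm and dy 0.7 mm. I'll move over the spindle and down to just above its top.

carry_out(plan=[[3.46,0.035,0,0.01],[3.46,0.035,0,0],[0,0,2,0],[0,0,2,0],[0,0,1,0],[0,0,0,0],[0,0,0,0]])

```text
t: 7.15
position: [0.5648, 0.2911, 0.1081]
ee_rot: [3.141, -0.001, 0.59]
contact_force: [0.6, 0.1, -0.7]
grip_width: 0.425
finger_force: 30.0
```

carry_out(plan=[[0,0,0.2,0],[0,0,0.2,0],[0,0,0.2,0],[0,0,0.2,0],[0,0,0,0]])

```text
t: 7.78
position: [0.5644, 0.291, 0.0991]
ee_rot: [-3.141, 0.001, 0.59]
contact_force: [-0.1, 0.2, -0.8]
grip_width: 0.421
finger_force: 30.0
```

carry_out(plan=[[0,0,0.2,0],[0,0,0.2,0],[0,0,0.2,0],[0,0,0.2,0],[0,0,0,0]])

```text
t: 8.4
position: [0.5644, 0.2911, 0.0912]
ee_rot: [-3.141, 0.0, 0.59]
contact_force: [-0.6, -0.2, -0.5]
grip_width: 0.422
finger_force: 30.0
```

The key has gone into the keyway without any force. I'll lower it the rest of the way.

carry_out(plan=[[0,0,0.2,0],[0,0,0.2,0],[0,0,0.2,0],[0,0,0.2,0],[0,0,0.2,0],[0,0,0,0]])

```text
t: 9.15
position: [0.5644, 0.2911, 0.0812]
ee_rot: [-3.141, 0.0, 0.59]
contact_force: [0.4, 0.7, -1.1]
grip_width: 0.426
finger_force: 30.0
```

carry_out(plan=[[0,0,0.05,0],[0,0,0.05,0],[0,0,0.05,0],[0,0,0,0]])

```text
t: 9.65
position: [0.5647, 0.2911, 0.0805]
ee_rot: [3.142, -0.0, 0.59]
contact_force: [-1.0, -0.5, 2.2]
grip_width: 0.421
finger_force: 30.0
```

It is seated: contact force has begun at TCP z = 0.0805, as expected. Next I let go, rise, centre on the spindle and flip the wrist half a turn, so there is range for the turn.

carry_out(plan=[[0,0,0,0],[0,0,0,0],[0,0,0,0],[0,0,0,0],[0,0,0,0],[0,0,-2,0],[0,0,-3,0],[0,0,-3,0],[-0.3,0,0,-0.175],[0,0,0,-0.175]], hand=-1)

```text
t: 10.9
position: [0.5628, 0.2897, 0.1625]
ee_rot: [3.14, -0.002, 0.946]
contact_force: [-0.9, -0.2, -0.5]
grip_width: 1.002
finger_force: 0.0
```

carry_out(plan=[[0,0,0,-0.175],[0,0,0,-0.175],[0,0,0,-0.175],[0,0,0,-0.175],[0,0,0,-0.175],[0,0,0,-0.175],[0,0,0,-0.175],[0,0,0,-0.175],[0,0,0,-0.175],[0,0,0,-0.175]])

```text
t: 12.15
position: [0.5626, 0.2896, 0.1618]
ee_rot: [3.14, 0.001, 2.696]
contact_force: [0.3, -0.4, -0.5]
grip_width: 0.998
finger_force: 0.0
```

carry_out(plan=[[0,0,0,-0.175],[0,0,0,-0.175],[0,0,0,-0.175],[0,0,0,-0.175],[0,0,0,-0.175],[0,0,0,-0.167],[0,0,0,0],[0,0,0,0]])

```text
t: 13.15
position: [0.5623, 0.2896, 0.1608]
ee_rot: [-3.141, 0.001, -2.554]
contact_force: [-0.9, -0.5, 0.9]
grip_width: 0.998
finger_force: 0.0
```

```bash
python3 - <<'E'
from h import *
s=observe();print(s["t"],s["position"],s["ee_rot"],s["qpos"])
pm=P("wrist");im,d=capture("wrist");save("w3",im);np.save("w3.npy",im);
import pickle;pickle.dump((pm,s),open("w3.pkl","wb"))
E
```

```text
13.15 [0.56233772 0.28956882 0.16084084] [-3.14129021e+00  1.04414661e-03 -2.55369256e+00] [ 2.96547775e-01  2.45682000e-01  1.64136800e+00  1.07721068e-05
  1.25345563e+00 -1.86215184e+00]
```

View pics/w3.png

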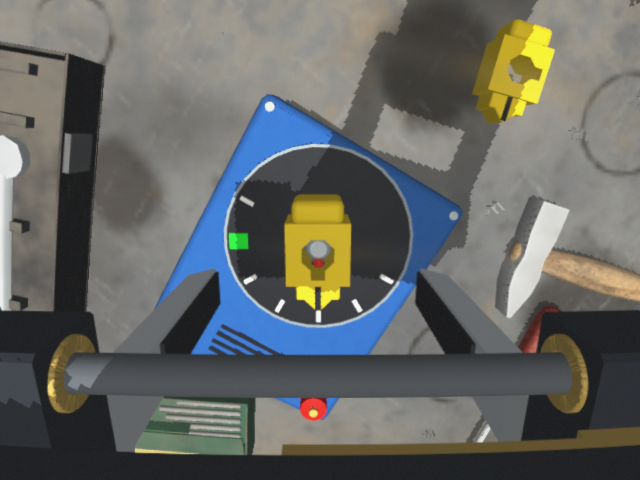

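The knob sits flat on the flange with the key in its keyway, and its pointer is at the white mark at (318,315). The green mark at (238,241) is a quarter turn clockwise from there. Now I take the fresh grip.

carry_out(plan=[[0,0,2,0],[0,0,2,0],[0,0,2,0],[0,0,1.2,0],[0,0,0.7,0],[0,0,0,0],[0,0,0,0]])

```text
t: 14.08
position: [0.5627, 0.2896, 0.0818]
ee_rot: [-3.141, 0.001, -2.551]
contact_force: [-0.3, -0.5, 0.2]
grip_width: 0.998
finger_force: 0.0
```

carry_out(plan=[[0,0,0,0],[0,0,0,0],[0,0,0,0],[0,0,0,0],[0,0,0,0],[0,0,0,0],[0,0,0,0],[0,0,0,0]], hand=1)

```text
t: 15.08
position: [0.5621, 0.2894, 0.0809]
ee_rot: [3.142, -0.0, -2.551]
contact_force: [0.1, 0.5, 0.3]
grip_width: 0.426
finger_force: 30.0
```

carry_out(plan=[[0,0,0,0.157],[0,0,0,0.157],[0,0,0,0.157],[0,0,0,0.157],[0,0,0,0.157],[0,0,0,0.157],[0,0,0,0.157],[0,0,0,0.157],[0,0,0,0.157],[0,0,0,0.157]])

```text
t: 16.32
position: [0.5628, 0.2912, 0.0811]
ee_rot: [3.137, -0.002, 2.157]
contact_force: [3.1, 5.1, -3.1]
grip_width: 0.423
finger_force: 30.0
```

carry_out(plan=[[0,0,0,0.05],[0,0,0,0],[0,0,0,0]])

```text
t: 16.7
position: [0.5621, 0.2894, 0.081]
ee_rot: [-3.141, 0.0, 2.113]
contact_force: [0.9, 0.6, -0.7]
grip_width: 0.421
finger_force: 30.0
```

carry_out(plan=[[0,0,0,0],[0,0,0,0],[0,0,0,0],[0,0,0,0],[0,0,0,0],[0,0,-2,0],[0,0,-3,0],[0,0,-3,0],[0,0,0,0],[0,0,0,0]], hand=-1)

```text
t: 17.95
position: [0.5617, 0.2893, 0.1604]
ee_rot: [-3.141, -0.0, 2.112]
contact_force: [-0.1, -0.2, -0.3]
grip_width: 1.003
finger_force: 0.0
```

```bash
python3 - <<'E'
from h import *
s=observe();print(s["t"],s["position"],s["ee_rot"],s["contact_force"],s["grip_width"])
im,d=capture("wrist");save("w4",im)
E
```

```text
17.95 [0.56166458 0.28932222 0.1604406 ] [-3.14084458e+00 -1.37606864e-04  2.11184800e+00] [-0.08125665 -0.15929069 -0.30696319] 1.0029848416676574
```

View pics/w4.png

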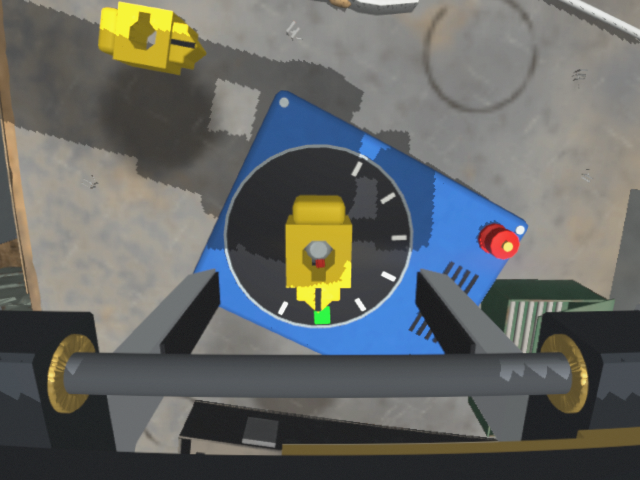

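The pointer and the red key at (320,263) line up with the green mark at (322,316). The knob is seated and the gripper is clear, so I'm handing in.

```bash
python3 -c "
from station import *
print(close_job())"
```

```text
the job is handed in; nothing more can be done
None
```

The right knob is fitted fully home on the spindle, and after a fresh grip the selector is turned to the green-mark click and let go. The job is handed in at about 18 s; no verdict came back, but the last picture showed the key and pointer in line with the green mark.

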